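Lock a loopback plug onto a board test fixture with its cam

ROBOT

A 6-joint arm with a two-finger parallel gripper is mounted at the origin on the work surface. World frame = base frame: x ahead of the robot, y to its left, z up, the work surface at z = 0. Lengths are in m, angles in rad, forces in N, time in s.
With the tool pointing down it reaches from about 0.275 to 0.75 m from the base axis. Payload 10.2 kg.
Tool frame: the origin (TCP) lies midway between the tips of the shut fingers; the grasp point (between the pads) lies 19 mm behind it (env.hold_point_z is the distance from the TCP to the grasp point, in m); z points along the fingers, y is the line along which they close (so a half turn about z gives the same grasp; the last joint's range is limited). The gripper opens to 85 mm and grips with 20 to 120 N. Pads are 22 mm wide; open, the fingers measure 114 mm over their backs; the gripper's body (76 mm by 85 mm) begins 54 mm behind the grasp point. The pads swing forward as they close: fully open they stand 13 mm farther back than shut.
Start: joints at [0.88, 0.313, 1.498, -0, 1.331, -0.223], TCP at [0.237, 0.469, 0.231] pointing down, gripper open.
Joint ranges: [-2.94, 2.94], [-0.97, 2.17], [0.19, 2.56], [-1.23, 4.37], [0.02, 3.11], [-2.88, 2.88]. Speed limits (rad/s): [2.39, 2.39, 3.01, 3.14, 3.14, 3.14].

INTERFACE

Orientations are given as a unit quaternion [x, y, z, w].
In Python, from bench import env, kinematics, monitor, eyes, job gives the robot as it stands. The module is installed in compiled form; this text tells all that it offers. Calls block until the motion is done:
- env.reach(position, orientation): joint-space move of the TCP to a pose.
- env.movel(position, velocity=0.15, frame=None, guard=None): straight line of the TCP; frame=None keeps the orientation; velocity is the mean speed in m/s. With guard (N) it stops when the force on the tool has changed by that much, and returns True; else False.
- env.set_joints(angles): joint-space move.
- env.release() and env.close_gripper(effort=None): open the fingers fully, or close them until they stop; effort is the grip in N (None keeps the last).
- env.hold(seconds).
- kinematics.ik(position, orientation): joint angles nearest the present ones, or None.
- monitor.sense(): the state.
- eyes.grab_frame(name): name is "scene" or "top"; returns a dict with "frame" (400x640x3 uint8, red, green, blue), "mtx" (3x3 intrinsics, pixels), "view" (4x4, takes a point from world to camera coordinates). Camera axes: x right, y down, z forward; pixel columns grow to the right and rows downward; lengths in m; the calibration is good to about 2 mm. A picture is of the moment at which its call begins. There is no depth.
A pose or a line that the arm cannot do raises env.MotionError and nothing moves.
- job.hand_in(): hands the job in; it is judged then, once.
The state is a dict: "clock": time; "joints": joint angles; "qvel": joint speeds; "joint_efforts": joint torques, N m; "position": TCP position; "ee_rot": TCP orientation; "contact_force": force on the tool from outside, world axes, zero at the start; "ft_torque": the same for the moment, N m; "finger_gap": opening from 0.0 (shut) to 1.0 (fully open); "gripper_force": force on a finger pad.
Only numpy, scipy, OpenCV 4.12 (cv2) and the standard library are available. Lean on these libraries where they do the work, as an engineer would, in place of code of your own. Each camera call takes 0.05 s, during which the arm holds its last target. There are 200 camera calls.

TASK

Fit the black loopback plug to the circuit board's test fixture: take it out of its yellow stand, set it down between the blue guides with the head of its bolt in the open mouth of the cam, then turn the red wing half a turn clockwise, to its stop, so that the hook draws the plug in fully home against the white receptacle. Leave the other things on the bench where they are.

Things in the scene. Friction and masses are not known exactly. Their poses are not given: they have to be found in the camera images.
- plug_center (a point): Centre (half-way up) of the loose plug: black block 24 mm thick (x), 60 mm long (y), 44 mm tall (z), 150 g, yellow stripe on top, a steel bolt out of its +x side. Stands stably. In the stand only its 60 mm ends can be gripped, between the guides only its 24 mm sides, above bolt and receptacle: so put it down on the free mat on the way and take it again the other way.
- bolt_head (a point): Middle of the bolt's head: upright steel barrel, 9 mm diameter, 16 mm tall (4 to 20 mm above the plug's underside), 51 mm from the block's middle in the plug's +x. The shank to it is 6 mm thick, level, 12 mm above the underside.
- stand: Fixed yellow stand, origin at its underside on the mat (mat top 3 mm above the table). The plug starts on its floor, 6 mm above the origin, centred, axes parallel. Walls 42 mm long in y, 14 to 18 mm out in +x and -x, hide the plug's long sides up to 2 mm above its top; its ends stick out 9 mm. The +x wall has a 22 mm notch, open at the top, for the bolt. Lift straight up 60 mm.
- fixture: Fixed test fixture: plate with a green board, x -53 to 117, y -52 to 52 mm; origin at its underside on the mat, z up. Deck 8 mm above the origin. Blue guide walls x -42 to -2 mm, inner faces at y +-32 mm (2 mm play a side), flaring outward from 48 to 57 mm height. White receptacle at x -4 to 10, |y| 10 to 31 mm, 27 mm high.
- plug_entry (a point): Fixed point: where the plug's centre is when it is set down on the deck, axes parallel to the fixture's (bolt to +x), bolt head in the cam's open mouth. 3 mm further in x or 2 mm short also works; come straight down.
- plug_home (a point): Fixed point: where the plug's centre is when it is fully home, 8 mm in +x of plug_entry, flush with the receptacle (locked, the cam holds it within 1 mm of that). Brass sprung pads meet the plug 5 mm before that and push back with 3 to 7 N, so only the cam keeps it home.
- cam (a joint): Cam angle in rad, 0 = fully open, growing clockwise seen from above to its stop at 3.14 = locked. Starts at 0 to 0.2, mouth towards the guides. Stays where it is left; needs 0.05 N m to turn, up to about 0.2 N m as it draws the plug in. The hook meets the bolt head at about 1 to 1.8 and has drawn it home at about 2.6.
- cam_wing (a point): Centre of the red wing, on the cam's upright axis (fixture x 45, y 0 mm): bar 12 mm thick, 46 mm long along its y, 24 mm tall, 31 to 55 mm above the fixture's origin. White dot on its +y end. At cam angle 0 its axes are parallel to the fixture's (bar across the bolt, dot to +y); locked, the dot is at -y. Below it is the steel hook ring, radius 31 mm; clear space above that out to 45 mm.
- desolder_pump: Bystander: black and green desoldering pump lying on the mat, 22 mm thick, 182 mm long along its x; origin at the underside.
- tip_tin: Bystander: small open brass tin, 64 mm across, 35 mm tall; origin at the underside.
- flux_bottle: Bystander: amber bottle, 36 mm across, 75 mm tall; origin at the underside.
Things that resemble listed ones, but are neither listed nor needed, are in the scene too. Of the things like the part that bears plug_center, leave any that is green; of the rest the larger one is meant.

How it is judged:
By the outcome, as a careful person would: the job done as asked, in the order asked, and still so for the second after the job is handed in, with the robot touching nothing.
It also fails if it takes over 72 s, if anything falls off the work surface, if the arm or the gripper's body presses on something with over 40 N, if the wrist force passes 120 N, or if a joint passes its speed limit or range.

## Working session

There is one attempt and no reset: what is moved stays moved. The work goes in short steps, each a Python script; the robot and the scene stay as the last script left them, time stands still between calls to the robot, and variables do not carry over. Pictures are saved under pics/ and viewed, at most 10 in all, crops included, and the job is handed in when it is done.

```bash
mkdir -p pics; ls
python3 - <<'E'
from bench import env, kinematics, monitor, eyes, job
import cv2,numpy as np
for n in ("scene","top"):
    d=eyes.grab_frame(n); cv2.imwrite(f"pics/{n}0.png",d["frame"][:,:,::-1]); np.savez(f"pics/{n}0.npz",**d)
    print(n,d["mtx"].round(1).tolist(),np.round(d["view"],4).tolist())
s=monitor.sense();print(s["clock"],s["ee_rot"],env.hold_point_z)
E
```

```text
pics
scene [[386.5, 0.0, 316.5], [0.0, 386.5, 202.0], [0.0, 0.0, 1.0]] [[-0.8905, 0.4548, -0.0123, 0.5483], [0.2824, 0.5314, -0.7987, -0.1155], [-0.3567, -0.7147, -0.6016, 1.2998], [0.0, 0.0, 0.0, 1.0]]
top [[504.2, 0.0, 331.2], [0.0, 504.2, 201.3], [0.0, 0.0, 1.0]] [[0.0032, -1.0, -0.0062, -0.0046], [-0.9954, -0.0026, -0.0959, 0.6015], [0.0959, 0.0064, -0.9954, 1.3928], [0.0, 0.0, 0.0, 1.0]]
0.1 [ 2.31769386e-01  9.72770593e-01 -5.11363755e-04 -2.52519042e-04] 0.0187
```

View pics/scene0.png

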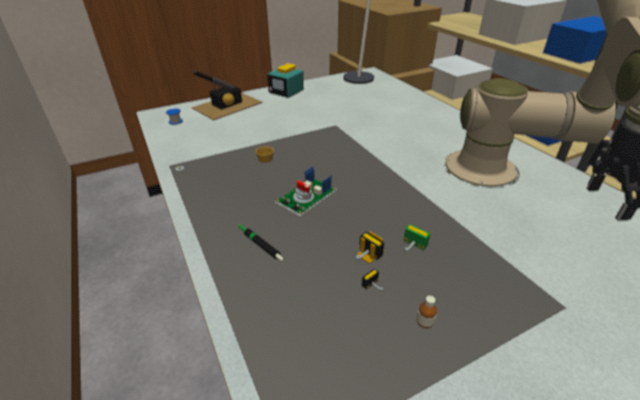

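View pics/top0.png

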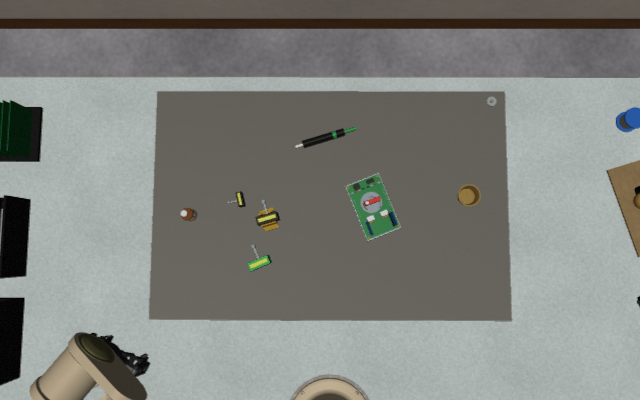

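The scene view shows the stand with the plug near (371,247), and the fixture near (306,194). In the top view they are at (267,217) and (373,207); the small decoy is at (239,199) and the green one at (258,262). I'll enlarge both.

Run:
```python
import cv2,numpy as np
t=cv2.imread("pics/top0.png")
a=cv2.resize(t[192:242,242:292],None,fx=8,fy=8,interpolation=cv2.INTER_CUBIC)
b=cv2.resize(t[168:243,343:403],None,fx=6.4*5/6,fy=400/75,interpolation=cv2.INTER_CUBIC)
cv2.imwrite("pics/c1.png",np.hstack([a,cv2.resize(t[168:243,340:410],(373,400),interpolation=cv2.INTER_CUBIC)]))
```

```text
(no output)
```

View pics/c1.png

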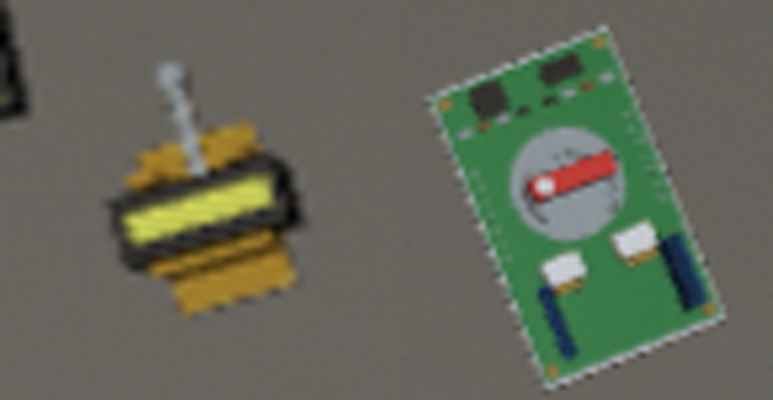

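The crop shows the plug's stripe near top-view pixel (267,219), with the bolt head at (263,201). The fixture plate corners are near (346,186), (378,173), (401,228) and (368,241), and the cam dot is at +y. So the fixture yaw is about 22° and the plug yaw about 16°. Next I'll measure these precisely from both cameras.

```bash
cat > h.py <<'E'
import cv2,numpy as np
def cast(d,px,z):
    K=np.array(d["mtx"]);V=np.array(d["view"]);R=V[:3,:3];c=-R.T@V[:3,3]
    px=np.atleast_2d(px).astype(float)
    r=np.c_[px,np.ones(len(px))]@np.linalg.inv(K).T@R
    return (c+r*((z-c[2])/r[:,2])[:,None])[:,:2]
def proj(d,P):
    V=np.array(d["view"]);p=np.atleast_2d(P)@V[:3,:3].T+V[:3,3];p=p@np.array(d["mtx"]).T
    return p[:,:2]/p[:,2:]
def blob(d,lo,hi,box,z,name=""):
    """metric mask on plane z: centroid, minAreaRect of largest blob (8x upsampled crop). box=(c0,c1,r0,r1)"""
    c0,c1,r0,r1=box;f=8
    im=cv2.resize(d["frame"][r0:r1,c0:c1],None,fx=f,fy=f,interpolation=cv2.INTER_CUBIC)
    m=cv2.inRange(cv2.cvtColor(im,cv2.COLOR_RGB2HSV),lo,hi)
    cs,_=cv2.findContours(m,cv2.RETR_EXTERNAL,cv2.CHAIN_APPROX_NONE)
    c=max(cs,key=cv2.contourArea)[:,0]; px=(c+0.5)/f-0.5+[c0,r0]
    w=cast(d,px,z); r=cv2.minAreaRect((w*1000).astype(np.float32))
    M=cv2.moments((w*1000).astype(np.float32)[:,None]);
    print(name,"px",px.min(0).round(1),px.max(0).round(1),"centroid",np.round([M["m10"]/M["m00"],M["m01"]/M["m00"]],1),"rect",np.round(r[0],1),np.round(r[1],1),round(r[2],1))
E
python3 - <<'E'
from h import *
T=dict(np.load("pics/top0.npz"));S=dict(np.load("pics/scene0.npz"))
hsv=lambda d,c,r:cv2.cvtColor(d["frame"],cv2.COLOR_RGB2HSV)[r,c]
print("stripe",hsv(T,267,219),hsv(S,372,238),"stand",hsv(T,271,227),"green",hsv(T,385,205),hsv(S,320,196),"red",hsv(T,375,202),hsv(S,303,184),"mat",hsv(T,330,250))
blob(T,(24,120,90),(34,255,255),(245,290,195,240),.053,"T stripe")
blob(S,(24,120,90),(34,255,255),(350,392,225,270),.053,"S stripe")
blob(T,(45,60,40),(85,255,255),(338,410,165,248),.011,"T board")
blob(S,(45,60,40),(85,255,255),(265,345,165,220),.011,"S board")
for n,d,b in(("T",T,(355,395,185,225)),("S",S,(285,330,170,210))):
    im=dict(d);
    blob(d,(0,120,90),(6,255,255),b,.058 if n=="T" else .046,n+" red a")
# bolt head top view: z=3+6+20 top
print("bolt",cast(T,[[242+170/8-.5,192+75/8-.5]],.029))
E
```

```text
stripe [ 31 147 187] [ 25 241 186] stand [ 21 185 160] green [ 67 137 119] [ 70 226  89] red [174  29  89] [  2 217 194] mat [ 20  22 103]
T stripe px [256.9 213.7] [275.4 221.9] centroid [553.2 176.5] rect [553.1 176.4] [11.9 52. ] 16.0
S stripe px [362.7 232.3] [380.8 245.3] centroid [551.6 173.4] rect [551.5 173.5] [17.5 55.3] 17.1
T board px [345.8 173.7] [399.6 239.3] centroid [ 589.8 -121. ] rect [ 589.8 -120.8] [164.6 101.1] 22.0
S board px [277.4 178.2] [333.3 212.6] centroid [ 601.5 -113. ] rect [ 587.3 -124.3] [165.1 101.5] 21.8
T red a px [367.7 196.1] [379.9 203.7] centroid [ 603.2 -121. ] rect [ 603.2 -120.7] [12.7 34.5] 21.2
S red a px [296.1 179.6] [309.4 191.9] centroid [ 600.3 -123.2] rect [ 600.2 -122.2] [30.9 69.9] 12.9
bolt [[0.60233013 0.19041302]]
```

Both cameras agree apart from a constant offset of about (2,3) mm between them. The board rectangle comes out at about 165x101 mm, and the bolt and wing positions are consistent with it. I'll use the means to pick up the plug and set it on the mat at the fixture's yaw, then photograph it there to calibrate.

```bash
cat >> h.py <<'E'
from bench import env, kinematics, monitor, eyes, job
def q(deg):
    "tool down, closing line (tool y) at world angle deg"
    a=np.radians(deg);c,s=np.cos(a),np.sin(a)
    from scipy.spatial.transform import Rotation as R
    return R.from_matrix(np.array([[-s,c,0],[c,s,0],[0,0,-1]])).as_quat()
def st(n=""):
    s=monitor.sense();print(n,"t",round(s["clock"],2),"pos",np.round(s["position"],4),"j6",round(s["joints"][5],3),"F",np.round(s["contact_force"],1),"M",np.round(s["ft_torque"],2),"gap",round(s["finger_gap"],3),"gf",round(s["gripper_force"],1))
    return s
E
python3 - <<'E'
from h import *
for a in (106.5,-73.5,112,-68,22,-158,202): 
    j=kinematics.ik([.5523,.175,.16],q(a));print(a,None if j is None else round(j[5],2))
a=-73.5
P=np.array([.5523,.175])
env.reach([*P,.13],q(a));st("above")
print(env.movel([*P,.017],velocity=.12,guard=12));st("down")
env.close_gripper(40);st("grip")
env.movel([*P,.030],velocity=.05);st("lift")
env.movel([*P,.115],velocity=.15);st("lift")
d=eyes.grab_frame("scene");cv2.imwrite("pics/g1.png",cv2.resize(d["frame"][140:290,280:480,::-1],None,fx=3,fy=3))
E
```

```text
106.5 -1.75
-73.5 1.39
112 -1.85
-68 1.29
22 -0.28
-158 2.86
202 2.86
above t 1.73 pos [0.5521 0.1757 0.1302] j6 1.387 F [-0.4  0.4  0.2] M [-0.02 -0.03 -0.01] gap 0.998 gf 0.0
False
down t 2.82 pos [0.5528 0.1751 0.0177] j6 1.388 F [0.5 0.1 0.4] M [-0.  0. -0.] gap 1.001 gf 0.0
grip t 3.17 pos [0.5527 0.1751 0.0178] j6 1.388 F [-0.9  1.   6.2] M [-0.01  0.2  -0.01] gap 0.695 gf 44.1
lift t 3.58 pos [0.5523 0.175  0.0302] j6 1.388 F [-0.1  0.5 -0.7] M [0.04 0.04 0.03] gap 0.701 gf 43.6
lift t 4.3 pos [0.5517 0.1749 0.1139] j6 1.388 F [ 0.  0. -3.] M [-0.    0.01  0.02] gap 0.692 gf 43.6
```

View pics/g1.png

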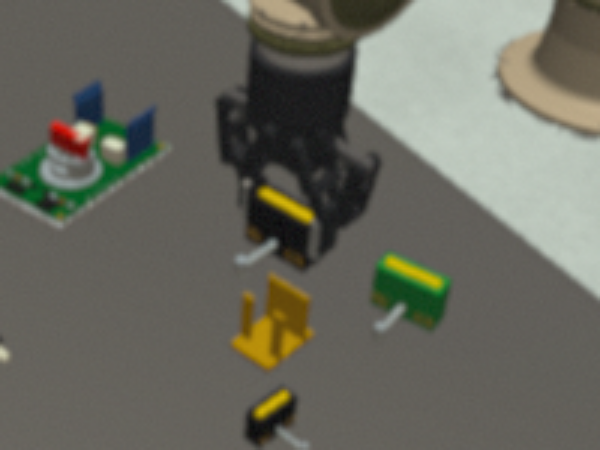

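The plug is held level in the gripper, clear of the empty stand, and the other parts are undisturbed. Next I'll set it down on the mat and photograph it.

Run:
```python
from h import *
a=-68.1; P=[.47,.02]
env.reach([*P,.06],q(a))
print(env.movel([*P,.0110],velocity=.06,guard=6));st("placed")
env.hold(.2);s=st("settled");
env.release();env.hold(.1);st("open")
env.movel([*P,.12],velocity=.25)
env.reach([.45,-.2,.14],q(21.9));st("away")
for n in("top","scene"):
    d=eyes.grab_frame(n);np.savez(f"pics/{n}1.npz",**d);cv2.imwrite(f"pics/{n}1.png",d["frame"][:,:,::-1])
    p=proj(d,[[.47,.02,.047]])[0].astype(int);b=(p[0]-22,p[0]+22,p[1]-22,p[1]+22);print(p)
    blob(d,(24,120,90),(34,255,255),b,.047,n+" stripe")
```

```text
True
placed t 5.89 pos [0.4695 0.0201 0.0118] j6 0.981 F [-1.   0.7  8.1] M [-0.05  0.19 -0.01] gap 0.699 gf 44.5
settled t 6.09 pos [0.4695 0.0201 0.0118] j6 0.981 F [-1.6  0.2  6.6] M [-0.05  0.18 -0.02] gap 0.697 gf 44.6
open t 6.58 pos [0.4689 0.0202 0.0113] j6 0.981 F [-0.1  0.4 -0.1] M [-0.   -0.02  0.06] gap 0.998 gf 0.0
away t 8.92 pos [ 0.4499 -0.1997  0.1396] j6 -1.038 F [ 0.2 -0.   0.4] M [-0.02 -0.01  0.02] gap 1.002 gf 0.0
[322 248]
top stripe px [313.2 243.2] [330.8 252.9] centroid [470.   21.7] rect [470.   21.7] [11.4 51.3] 21.8
[365 198]
scene stripe px [357.8 193.4] [374.1 203.1] centroid [468.4  19.3] rect [468.3  19. ] [19.6 56.1] 21.4
```

Along its length, the plug's mean image position agrees with the known grasp to 0.4 mm. I'll centre it across its thickness with the second grasp, release it, and take one more calibration photo.

Run:
```python
from h import *
a=21.9; P=[.4693,.0200]
env.reach([*P,.09],q(a))
print(env.movel([*P,.0235],velocity=.12,guard=10));st("down")
env.close_gripper(30);env.hold(.1);st("grip")
env.release();env.hold(.1);st("open")
env.movel([*P,.12],velocity=.25)
env.reach([.45,-.2,.14],q(a));st("away")
for n in("top","scene"):
    d=eyes.grab_frame(n)
    p=proj(d,[[.47,.02,.047]])[0].astype(int);b=(p[0]-22,p[0]+22,p[1]-22,p[1]+22)
    blob(d,(24,120,90),(34,255,255),b,.047,n+" stripe")
```

```text
False
down t 10.62 pos [0.4698 0.0195 0.024 ] j6 -0.59 F [-0.5 -0.4  0.3] M [0.01 0.01 0.03] gap 1.001 gf 0.0
grip t 11.31 pos [0.4695 0.02   0.0238] j6 -0.59 F [0.  0.3 5.9] M [ 0.04  0.18 -0.01] gap 0.275 gf 32.2
open t 12.03 pos [0.4693 0.02   0.0235] j6 -0.59 F [ 0.6  0.5 -0.4] M [-0.02 -0.01  0.02] gap 1.001 gf 0.0
away t 13.46 pos [ 0.4499 -0.1989  0.1392] j6 -1.038 F [-0.5  0.1 -0.3] M [-0.02 -0.02 -0.01] gap 1.003 gf 0.0
top stripe px [313.3 243.3] [330.9 253.3] centroid [469.1  21.5] rect [469.1  21.4] [11.6 51.4] 21.9
scene stripe px [357.8 193.2] [374.7 202.9] centroid [467.6  18.9] rect [467.5  18.9] [19.5 56. ] 21.2
```

The plug's true position is now known in both axes, and the corrected fixture estimates agree to about 0.5 mm: board centre (589.8, -122.4) mm, yaw 21.9°. That puts plug_entry at (537.8, -143.3) mm. Now I'll grasp the plug and insert it.

Run:
```python
from h import *
a=21.9; P=[.4695,.0200]; E=[.5378,-.1433]
env.reach([*P,.09],q(a))
env.movel([*P,.0235],velocity=.12,guard=10)
env.close_gripper(50);env.hold(.1);st("grip")
env.movel([*P,.12],velocity=.2);st("lift")
env.reach([*E,.12],q(a));env.hold(.1);st("above")
env.movel([*E,.085],velocity=.12)
print(env.movel([*E,.0300],velocity=.05,guard=6));st("in")
d=eyes.grab_frame("scene");x=cv2.resize(d["frame"][130:230,250:370,::-1],None,fx=4,fy=4,interpolation=cv2.INTER_CUBIC)
d=eyes.grab_frame("top");y=cv2.resize(d["frame"][165:265,335:415,::-1],None,fx=4,fy=4,interpolation=cv2.INTER_CUBIC)
cv2.imwrite("pics/in.png",np.hstack([x,y]))
```

```text
grip t 15.87 pos [0.4698 0.02   0.0239] j6 -0.59 F [-0.4  1.5  5.7] M [0.07 0.08 0.  ] gap 0.272 gf 50.1
lift t 16.5 pos [0.4688 0.0201 0.1189] j6 -0.59 F [-0.1 -0.4 -1.6] M [ 0.02 -0.03 -0.  ] gap 0.272 gf 49.2
above t 17.34 pos [ 0.5374 -0.1421  0.1195] j6 -0.853 F [ 0.8  0.4 -1.6] M [-0.02 -0.04  0.02] gap 0.27 gf 49.2
True
in t 18.77 pos [ 0.5375 -0.1431  0.0319] j6 -0.853 F [-1.5  0.5  5.5] M [ 0.04  0.19 -0.  ] gap 0.27 gf 50.1
```

View pics/in.png

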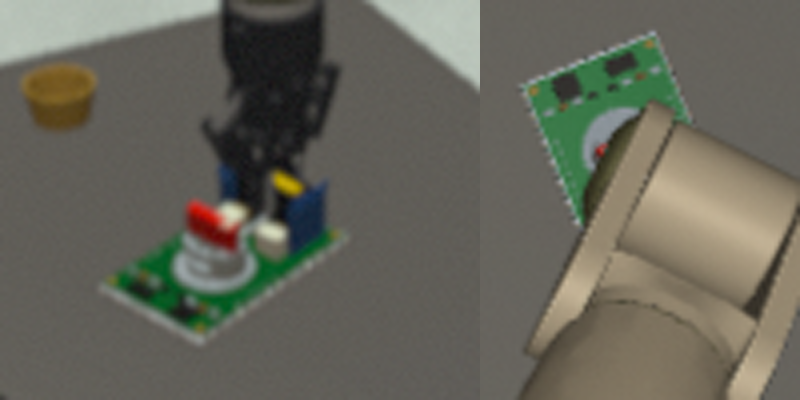

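The plug is between the blue guides, and the stop height of 31.9 mm matches the deck. I'll release it, move away and check it against the fixture.

Run:
```python
from h import *
a=21.9; E=[.5378,-.1433]
env.release();env.hold(.1);st("open")
env.movel([*E,.14],velocity=.2)
env.reach([.50,.12,.2],q(a));st("away")
d=eyes.grab_frame("top");y=cv2.resize(d["frame"][165:265,335:415,::-1],None,fx=5,fy=5,interpolation=cv2.INTER_CUBIC)
blob(d,(24,120,90),(34,255,255),(360,405,210,245),.055,"T stripe")
blob(d,(45,60,40),(85,255,255),(338,410,165,248),.011,"T board")
blob(d,(0,120,90),(6,255,255),(355,395,185,215),.058,"T red")
d=eyes.grab_frame("scene");x=cv2.resize(d["frame"][150:225,270:350,::-1],None,fx=5,fy=5,interpolation=cv2.INTER_CUBIC)
x=cv2.copyMakeBorder(x,0,125,0,0,cv2.BORDER_CONSTANT)
cv2.imwrite("pics/out.png",np.hstack([x,y]))
W=[.5898+.01206,-.1224+.00485]
for b in (21.9,-158.1):
    for z in(.13,.044):
        j=kinematics.ik([*W,z],q(b));print(b,None if j is None else np.round(j,2))
```

```text
open t 19.6 pos [ 0.5369 -0.1429  0.0311] j6 -0.853 F [ 0.4  0.3 -0.6] M [-0.02  0.    0.04] gap 1.002 gf 0.0
away t 21.35 pos [0.5002 0.1191 0.1993] j6 -0.376 F [-0.6  0.3  1. ] M [ 0.03  0.01 -0.05] gap 1.003 gf 0.0
T stripe px [372.6 218.8] [390.6 228.7] centroid [ 537.2 -142.1] rect [ 537.  -141.7] [11.7 52.5] 22.4
T board px [345.9 173.7] [399.6 239.3] centroid [ 589.6 -121. ] rect [ 589.6 -120.8] [164.9 101.1] 21.9
T red px [367.7 196.1] [379.9 203.7] centroid [ 603.2 -121. ] rect [ 603.2 -120.7] [12.8 34.4] 20.7
21.9 [-0.38  0.59  1.35 -0.    1.2  -0.77]
21.9 [-0.38  0.7   1.42 -0.    1.03 -0.77]
-158.1 [-0.38  0.59  1.35 -0.    1.2   2.38]
-158.1 [-0.38  0.7   1.42 -0.    1.03  2.38]
```

View pics/out.png

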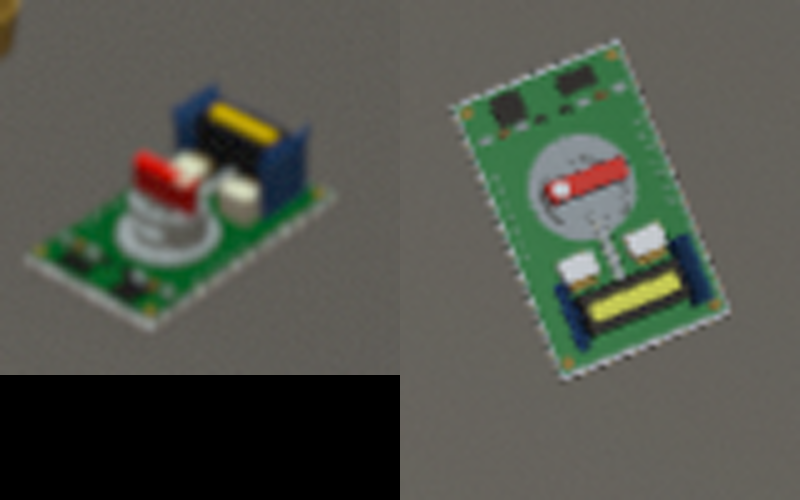

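The plug stands between the guides with its bolt in the cam ring. Measured from the image it is at fixture x = -24.6, y = 0, which is within tolerance, and the wing has not moved. Next I'll grip the wing and turn it clockwise with joint 6 alone.

Run:
```python
from h import *
a=21.5; W=[.6018,-.1175]
env.reach([*W,.12],q(a));
print(env.movel([*W,.044],velocity=.1,guard=8));st("down")
env.close_gripper(40);env.hold(.1);s=st("grip")
j0=np.array(kinematics.ik([*W,.044],q(a)))
for th in (.4,.8):
    j=j0.copy();j[5]+=th;env.set_joints(j);s=st(f"{th}")
```

```text
False
down t 23.41 pos [ 0.6022 -0.1176  0.0447] j6 -0.759 F [-0.  -0.9 -0. ] M [-0.06 -0.02  0.03] gap 1.0 gf 0.0
grip t 24.18 pos [ 0.6022 -0.1174  0.0442] j6 -0.759 F [3.4 2.2 0.6] M [ 0.31 -0.5  -0.03] gap 0.126 gf 43.3
0.4 t 24.64 pos [ 0.6021 -0.1174  0.0442] j6 -0.362 F [2.4 3.1 2.9] M [ 0.53 -0.53 -0.08] gap 0.125 gf 43.4
0.8 t 25.11 pos [ 0.602  -0.1174  0.0442] j6 0.036 F [3.7 3.6 3.6] M [ 0.59 -0.39 -0.03] gap 0.124 gf 43.6
```

Run:
```python
from h import *
a=21.5; W=[.6018,-.1175]
j0=np.array(kinematics.ik([*W,.044],q(a)))
j0[5]+=round((monitor.sense()["joints"][5]-.8-j0[5])/np.pi)*np.pi
print(j0.round(3))
for th in (1.2,1.6,2.0,2.3,2.6,2.9,3.1,3.15):
    j=j0.copy();j[5]+=th;env.set_joints(j);s=st(f"{th}")
    if np.linalg.norm(s["contact_force"])>45: print("stop");break
```

```text
[-0.384  0.697  1.416 -0.     1.028 -0.759]
1.2 t 25.57 pos [ 0.6019 -0.1173  0.0442] j6 0.435 F [3.1 5.  4.1] M [ 0.75 -0.34 -0.06] gap 0.13 gf 43.8
1.6 t 26.04 pos [ 0.6019 -0.1173  0.0442] j6 0.836 F [2.5 5.1 5.2] M [ 0.81 -0.35 -0.08] gap 0.13 gf 43.9
2.0 t 26.51 pos [ 0.6018 -0.1172  0.0442] j6 1.235 F [1.6 5.4 5.4] M [ 0.87 -0.35 -0.06] gap 0.129 gf 43.9
2.3 t 26.9 pos [ 0.6018 -0.1171  0.0442] j6 1.536 F [2.4 5.6 5.9] M [ 0.95 -0.36 -0.01] gap 0.126 gf 43.9
2.6 t 27.29 pos [ 0.6019 -0.117   0.0442] j6 1.836 F [1.  4.9 6.8] M [ 1.   -0.4  -0.09] gap 0.126 gf 43.9
2.9 t 27.68 pos [ 0.6019 -0.117   0.0442] j6 2.136 F [2.7 5.6 6.4] M [ 1.05 -0.37 -0.1 ] gap 0.124 gf 43.9
3.1 t 27.99 pos [ 0.602  -0.117   0.0442] j6 2.336 F [1.9 5.3 5.7] M [ 1.07 -0.51 -0.07] gap 0.128 gf 43.9
3.15 t 28.24 pos [ 0.602  -0.1169  0.0442] j6 2.385 F [2.9 6.5 5.6] M [ 1.07 -0.49  0.3 ] gap 0.126 gf 43.9
```

The moment jumped from -0.07 to +0.3 N m at 3.15, so the wing is at its stop. I'll slide up a little before opening so the fingers clear the plug, then back off and check.

Run:
```python
from h import *
s=monitor.sense();W=list(s["position"][:2])
env.close_gripper(20)
env.movel([*W,.052],velocity=.04);st("slid")
env.release();st("open")
env.movel([*W,.14],velocity=.15)
env.reach([.50,.12,.2],q(21.9-180));st("away")
d=eyes.grab_frame("top");y=cv2.resize(d["frame"][165:265,335:415,::-1],None,fx=5,fy=5,interpolation=cv2.INTER_CUBIC)
blob(d,(24,120,90),(34,255,255),(360,405,205,245),.055,"T stripe")
blob(d,(45,60,40),(85,255,255),(338,410,165,248),.011,"T board")
blob(d,(0,120,90),(6,255,255),(355,395,185,215),.058,"T red")
cv2.imwrite("pics/top9.png",d["frame"][:,:,::-1])
d=eyes.grab_frame("scene");x=cv2.resize(d["frame"][150:225,270:350,::-1],None,fx=5,fy=5,interpolation=cv2.INTER_CUBIC)
x=cv2.copyMakeBorder(x,0,125,0,0,cv2.BORDER_CONSTANT)
cv2.imwrite("pics/fin.png",np.hstack([x,y]))
```

```text
slid t 28.81 pos [ 0.6012 -0.1159  0.0474] j6 2.386 F [ 16.6   3.2 -30.1] M [ 0.55 -2.64  0.12] gap 0.129 gf 35.2
open t 29.52 pos [ 0.602  -0.117   0.0521] j6 2.392 F [ 0.9 -1.1 -0.2] M [ 0.01 -0.02  0.04] gap 0.996 gf 0.0
away t 31.28 pos [0.5005 0.1192 0.1995] j6 2.766 F [ 0.4 -0.1 -0.5] M [ 0.05  0.02 -0.07] gap 0.995 gf 0.0
T stripe px [370.7 216.4] [388.9 226.1] centroid [ 544.3 -137.1] rect [ 544.1 -137. ] [11.8 52.4] 22.1
T board px [345.8 173.7] [399.6 239.3] centroid [ 589.6 -121. ] rect [ 589.7 -120.8] [164.7 101.1] 21.9
T red px [363.8 197.2] [377.3 205.4] centroid [ 599.  -110.7] rect [ 599.2 -111.1] [12.6 37.7] 21.2
```

View pics/fin.png

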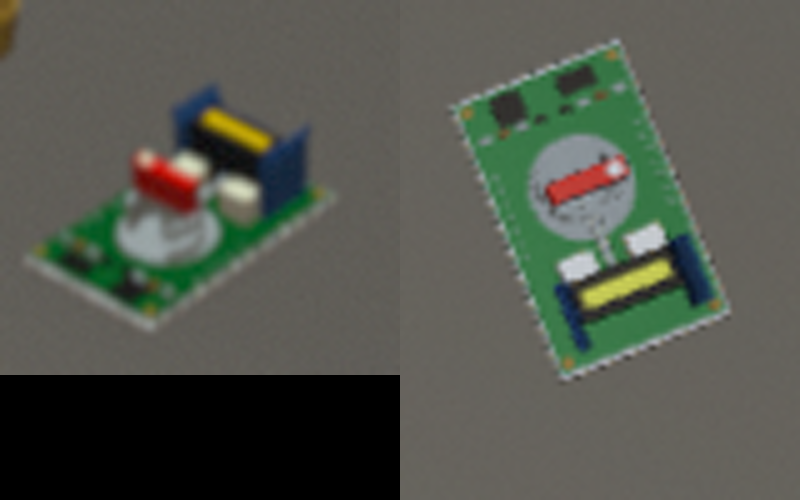

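The dot is now at -y and the wing is parallel to its starting line. The plug is flush with the receptacle at fixture x of about -16.1 (home is -16), and the gripper is clear.

```bash
python3 -c "
from bench import job
print(job.hand_in())"
```

```text
the job is handed in; nothing more can be done
None
```

The loopback plug is fully home against the receptacle, with the red wing turned clockwise to its stop. I handed the job in at about 31 s on the robot clock, with nothing else on the bench moved.

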